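Show the rear hub to the inspection camera

TASK

The white oil bottle is standing in front of the bench inspection camera: set it upright in the steel drip tray and let go of it. Then lift the rear hub (the big one with the freehub body) out of its wooden stand and hold it level in the air before the lens, centred on the lens axis, with the freehub end squarely facing the lens and its face about 100 mm from the glass. Finish while still holding it there, motionless; do not tip the bottle over, and leave the camera and everything else where it is.

Things in the scene. Friction and masses are not known exactly. Their poses are not given: they have to be found in the camera images.
- rear_hub: bicycle rear hub, bare metal, 0.34 kg, axle level. Origin on the axle midway between the flanges (58 mm dia, 5 thick); x along the axle to the freehub end (turn about x: no matter). Grip the 32 mm dia barrel, 54 mm long between flanges. +x side: splined freehub body, 36 mm dia, to x = 70 mm, nut to 75, 10 mm dia axle to 95; -x side: 22 mm dia nut to -45, axle to -68
- freehub_face (a point): centre of the outer face of the rear hub's freehub body, on the axle line, 70 mm from the hub's origin; axes as the hub's
- rear_stand: low wooden stand in which the rear hub lies, fixed to the bench: a base board 166 x 56 x 12 mm with two V-shaped saddles, open at the top, under the axle stubs. Origin on the bench under the hub's origin, x along the axle as the hub's; the axle rests 62 mm above the bench and lifts straight up and out
- lens (a point): centre of the front glass of the inspection camera, a grey box with a round black lens and a white ring (46 mm in diameter) on a steel post; it looks level along the point's own +x (z up). Its height is set differently each time, 145 to 215 mm above the bench
- camera_stand: the camera's base plate (110 mm wide) and post (20 mm in diameter, top 282 mm above the bench), fixed to the bench. Origin on the bench 50 mm behind the point under the lens, x in the direction the camera looks; the camera head slides stiffly on the post and must not be shifted
- oil_bottle: white plastic oil bottle, standing before the lens: straight round body 54 mm in diameter up to 138 mm, narrow cap 28 mm in diameter on top, 168 mm high in all, about 0.22 kg. Origin at the centre of its underside, z up
- tray: dark steel drip tray, open above, fixed to the bench: 130 mm (x) by 210 mm (y), 18 mm high, walls and floor 4 mm thick. Origin at the centre of its underside; the half towards its own -y is free
- solvent_tin: squat steel tin with a black screw cap, 58 mm in diameter, 99 mm high over the cap, standing in the tray's +y half. Origin at the centre of its underside; stays where it is
- front_hub: bicycle front hub, smaller (flanges 40 mm, barrel 24 mm in diameter, 126 mm long over the axle) and without a freehub body, in a wooden stand of its own. Origin on the axle midway, x along the axle; stays where it is
- wrench: steel spanner lying on the bench; stays where it is
- screwdriver: screwdriver lying on the bench; stays where it is
- sprockets: stack of sprockets lying on the bench, 100 mm in diameter, 35 mm high; stays where it is
- grease_jar: white jar with a grey lid, 56 mm in diameter, 55 mm high; stays where it is
There are look-alikes about, which are no part of the job. Leave any pink look-alike of the rear_hub alone.

How it is judged:
By the outcome, as a careful person would: the job done as asked, in the order asked, and still so for the second after the job is handed in, while the arm keeps its last pose, push and grip.
It also fails if it takes over 58 s, if anything falls off the work surface, if the arm or the gripper's body presses on something with over 40 N, if the wrist force passes 120 N, or if a joint passes its speed limit or range.

ROBOT

A 6-joint arm with a two-finger parallel gripper is mounted at the origin on the work surface. World frame = base frame: x ahead of the robot, y to its left, z up, the work surface at z = 0. Lengths are in m, angles in rad, forces in N, time in s.
With the tool pointing down it reaches from about 0.425 to 0.95 m from the base axis. Payload 3.5 kg.
Tool frame: the origin (TCP) lies between the finger pads; the fingertips stand robot.finger_overhang ahead of it and the grasp point (between the pads) is the TCP (robot.finger_overhang is the distance from the TCP to the fingertips, in m); x points along the fingers, y is the direction in which the jaws open and shut, and the axes are right-handed (so a half turn about x gives the same grasp; the last joint's range is limited). The gripper opens to 85 mm and grips with 20 to 120 N. Pads are 22 mm wide; open, the fingers measure 114 mm over their backs; the gripper's body (76 mm by 85 mm) begins 54 mm behind the grasp point. The pads swing forward as they close: fully open they stand 13 mm farther back than shut.
Start: joints at [-1.341, 0.286, 1.577, -0, 1.279, -0.15], TCP at [0.25, -0.627, 0.25] pointing down, gripper open.
Joint ranges: [-2.77, 2.77], [-0.9, 2.22], [0.21, 2.48], [-1.53, 4.67], [0.24, 2.81], [-2.84, 2.84]. Speed limits (rad/s): [2.79, 2.79, 3.14, 3.14, 3.14, 3.14].

INTERFACE

Orientations are given as a unit quaternion [x, y, z, w].
In Python, from workcell import robot gives the robot as it stands. The module is installed in compiled form; this text tells all that it offers.
- The arm moves only by the tool drive_tool, never from a script. Its argument "targets" is a list of rows, each an object with "translation": the shift along the tool's x, y, z in cm, a list of three; "spin": the turn about the tool's x in rad; "jaw": the closure, from 0 (fully open) to 1 (shut). In form: [{"translation": [x, y, z], "spin": spin, "jaw": jaw}, ...]. A call has 1 to 8 rows; each row shifts and turns the commanded pose from where the row before left it, along the tool's axes as they then stand; what a row does not reach is not made up. A row lasts 1/10 s, in which the tool goes at most 50 mm and 8.59 degrees, less where a joint would pass 70% of its speed; a pose out of reach is approached as far as the arm can. A call with a gripper value outside its range is refused whole. The fingers move at their own pace and stop on an object; "force" is the grip in N (left out, the last holds). Time passes only in rows, so rows that do not move let the fingers close. It gives the time, the measured TCP pose, the force and the opening at its end, in the units of the state.
- robot.sense(): the state, without advancing time (a new reading comes with each control period).
- robot.camera(name): name is "scene" or "top" or "wrist"; returns a dict with "frame" (420x560x3 uint8, red, green, blue), "depth" (420x560 float32, m along the optical axis (not along the pixel's ray), 0 where there is no reading), "K" (3x3 intrinsics, pixels), "distortion" ([k1, k2, p1, p2, k3] as OpenCV has them; the pictures are not rectified), "position" and "rotation" of the camera in the world. Camera axes: x right, y up, looking along -z (the intrinsics and any distortion apply to the point x, -y, -z); pixel columns grow to the right and rows downward; lengths in m; the calibration is good to about 2 mm. A picture is of the moment at which its call begins.
- robot.sign_off(): hands the job in, once; it reports no verdict.
The state is a dict: "t": time; "joint_pos": joint angles; "joint_vel": joint speeds; "joint_efforts": joint torques, N m; "tool_pos": TCP position; "orientation": TCP orientation; "contact_force": force on the tool from outside, world axes, zero at the start; "wrist_torque": the same for the moment, N m; "grip_width": opening from 0.0 (shut) to 1.0 (fully open).
Only numpy, scipy, OpenCV 4.12 (cv2) and the standard library are available. Lean on these libraries where they do the work, as an engineer would, in place of code of your own. Each camera call takes 0.05 s, during which the arm holds its last target. There are 200 camera calls.

## Working session

There is one attempt and no reset: what is moved stays moved. The work goes in short steps, Python scripts to look and compute and a tool call to move; the robot and the scene stay as the last step left them, time stands still between calls to the robot, and variables do not carry over. Pictures are saved under pics/ and viewed, about 8 in all and at most 12, crops included, and the job is handed in when it is done.

Besides the shell and the picture viewer there is one more tool, called after "Emit:" as name([rows], argument=value, ...), one row to a line, values as JSON. drive_tool: Moves the arm, as the interface text tells. Its arguments: {"type":"object","properties":{"targets":{"type":"array","items":{"type":"object","properties":{"translation":{"type":"array","items":{"type":"number"}},"spin":{"type":"number"},"jaw":{"type":"number"}}}},"force":{"type":"number"}},"required":["targets"]}

```bash
mkdir -p pics; cat > h.py <<'E'
import numpy as np, cv2
from workcell import robot
def cam(n):
    c=robot.camera(n); np.savez(f'{n}.npz',**{k:np.asarray(v) for k,v in c.items()}); return c
def load(n): return dict(np.load(f'{n}.npz'))
def rotm(c):
    R=np.asarray(c['rotation'])
    if R.shape!=(3,3):
        from scipy.spatial.transform import Rotation
        R=Rotation.from_quat(R).as_matrix()
    return R
def rays(c,uv):
    p=cv2.undistortPoints(np.array(uv,float).reshape(-1,1,2),np.asarray(c['K'],float),np.asarray(c['distortion'],float))[:,0]
    return np.c_[p[:,0],-p[:,1],-np.ones(len(p))]@rotm(c).T
def plane(c,uv,z):
    d=rays(c,uv); o=np.asarray(c['position']); return o+d*((z-o[2])/d[:,2])[:,None]
def cloud(c):
    D=c['depth']; h,w=D.shape; v,u=np.mgrid[:h,:w]
    P=np.asarray(c['position'])+rays(c,np.stack([u.ravel(),v.ravel()],1))*D.ravel()[:,None]
    P[D.ravel()==0]=np.nan
    return P.reshape(h,w,3)
def save(n,img): cv2.imwrite(f'pics/{n}.png',cv2.cvtColor(img,cv2.COLOR_RGB2BGR))
E
python3 - <<'E'
from h import *
print(robot.finger_overhang, robot.sense())
for n in ("scene","top"):
    c=cam(n); save(n,c['frame']); print(n,c['K'],c['distortion'],c['position'],c['rotation'])
E
```

```text
0.019 {'t': 0.0, 'joint_pos': array([-1.34102162e+00,  2.87175667e-01,  1.57818931e+00,  2.25084306e-05,
        1.27859946e+00, -1.49983374e-01]), 'joint_vel': array([ 0.00010055, -0.00049991,  0.00109668, -0.00010925, -0.0002548 ,
        0.00089791]), 'joint_efforts': array([-6.36790210e-04, -4.05985701e+01, -2.92625606e+01, -1.48077820e-04,
        5.95028512e-03,  8.73734791e-07]), 'tool_pos': array([ 0.25012014, -0.62628469,  0.2489338 ]), 'orientation': array([-0.69437211, -0.13429524,  0.69442378, -0.13261887]), 'contact_force': array([0.40038021, 0.75670402, 0.50646826]), 'wrist_torque': array([ 0.03766425, -0.0300665 ,  0.06040991]), 'grip_width': 0.9982270588280705}
scene [[389.18246168   0.         275.73422518]
 [  0.         389.18246168 213.83089572]
 [  0.           0.           1.        ]] [-0.00899102  0.          0.          0.          0.        ] [1.16534378 0.10454611 1.07921703] [0.19078028 0.2308639  0.74479958 0.59630389]
top [[430.66010841   0.         284.59103497]
 [  0.         430.66010841 211.31006677]
 [  0.           0.           1.        ]] [-0.01321249  0.          0.          0.          0.        ] [ 0.41565456 -0.03347209  1.30815568] [ 0.03212117 -0.02145372 -0.70110171  0.7120143 ]
```

View pics/scene.png

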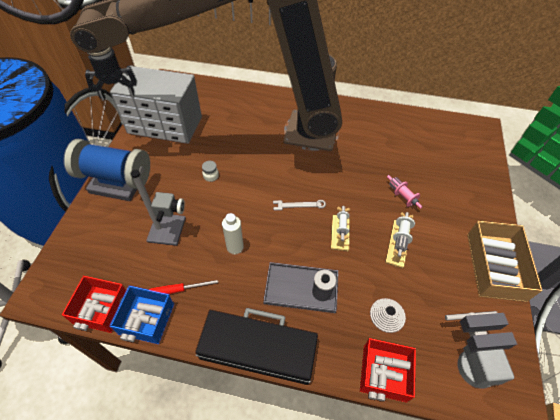

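View pics/top.png

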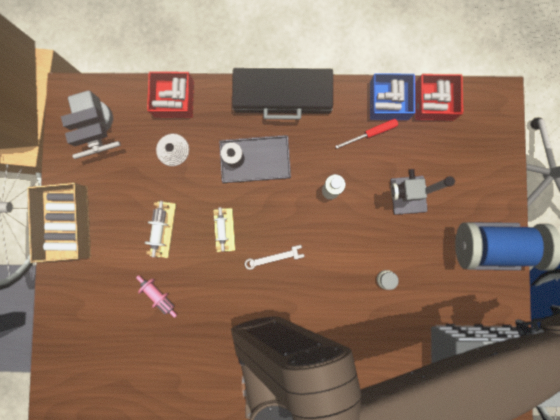

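The scene view shows the camera at (165,215) looking towards the bottle at (232,235), and the tray at (300,287) with the tin in it at (324,283). There are three hub candidates in the top view. (158,230) is the large bare-metal one on the wide stand, (222,229) is the smaller front hub, and (157,295) is the pink look-alike. The first fits, so I'll confirm it and find the freehub end in one crop.

```bash
python3 - <<'E'
from h import *
t=load('top'); s=load('scene')
def crop(c,x,y,w,h,W=390,H=290): return cv2.resize(c['frame'][y:y+h,x:x+w],(W,H),interpolation=cv2.INTER_CUBIC)
a=np.vstack([np.hstack([crop(t,120,190,130,97),crop(s,330,200,100,74)]),np.hstack([crop(t,320,150,140,104),crop(s,130,160,130,97)])])
save('crop1',a)
P=cloud(t); S=cloud(s)
for n,u,v in [('bottle cap',335,184),('camtop',415,188),('posttop',411,174),('tin',231,153),('hub',157,230),('tray floor',270,162),('bench',300,220),('grease',388,279)]:
    print(n,P[v,u].round(4))
# things above bench in cloud of top: bottle, camera
for nm,C,(x,y,w,h) in [('bottle',P,(315,165,40,45)),('cam',P,(380,165,80,55)),('hub',P,(135,195,50,70)),('tray',P,(210,130,90,60))]:
    Q=C[y:y+h,x:x+w].reshape(-1,3); 
    for z0,z1 in [(.008,.03),(.03,.08),(.08,.13),(.13,.18),(.18,.35)]:
        q=Q[(Q[:,2]>z0)&(Q[:,2]<z1)]
        if len(q)>5: print(nm,z0,z1,len(q),q.min(0).round(3),q.max(0).round(3))
E
```

```text
bottle cap [ 0.5773 -0.1488  0.1666]
camtop [ 0.569  -0.3604  0.1706]
posttop [ 0.6099 -0.3559  0.1497]
tin [0.6707 0.1402 0.1043]
hub [0.4498 0.3524 0.0745]
tray floor [0.6659 0.0343 0.0018]
bench [ 0.4892 -0.0603 -0.0035]
grease [ 0.3199 -0.3142  0.0562]
bottle 0.008 0.03 20 [ 0.547 -0.162  0.008] [ 0.586 -0.111  0.03 ]
bottle 0.03 0.08 36 [ 0.554 -0.163  0.031] [ 0.586 -0.124  0.08 ]
bottle 0.08 0.13 46 [ 0.554 -0.163  0.082] [ 0.588 -0.124  0.129]
bottle 0.13 0.18 303 [ 0.555 -0.177  0.13 ] [ 0.607 -0.124  0.173]
cam 0.008 0.03 543 [ 0.511 -0.465  0.008] [ 0.628 -0.333  0.021]
cam 0.08 0.13 25 [ 0.538 -0.413  0.116] [ 0.591 -0.307  0.13 ]
cam 0.13 0.18 766 [ 0.538 -0.414  0.13 ] [ 0.624 -0.304  0.18 ]
cam 0.18 0.35 189 [ 0.56  -0.423  0.181] [ 0.584 -0.399  0.286]
hub 0.008 0.03 444 [0.371 0.32  0.008] [0.537 0.392 0.03 ]
hub 0.03 0.08 543 [0.375 0.327 0.034] [0.535 0.385 0.08 ]
hub 0.08 0.13 70 [0.407 0.334 0.08 ] [0.507 0.381 0.094]
tray 0.008 0.03 443 [ 0.6   -0.028  0.008] [0.748 0.191 0.029]
tray 0.03 0.08 65 [0.645 0.114 0.031] [0.682 0.159 0.08 ]
tray 0.08 0.13 339 [0.645 0.113 0.081] [0.703 0.172 0.107]
```

View pics/crop1.png

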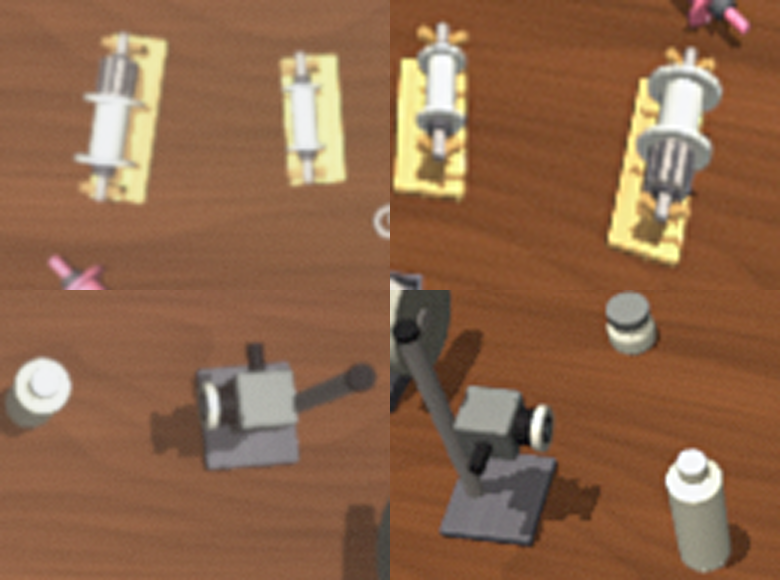

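The crop confirms the large bare-metal hub on the left, with its dark freehub end towards +x (up in the top view). The lens ring faces +y, towards the bottle. Next I'll measure precisely.

```bash
python3 - <<'E'
from h import *
t=load('top'); s=load('scene'); P={'top':cloud(t),'scene':cloud(s)}; C={'top':t,'scene':s}
def comp(n,box,lo,hi,seed=None):
    x,y,w,h=box; f=C[n]['frame'][y:y+h,x:x+w]; hsv=cv2.cvtColor(f,cv2.COLOR_RGB2HSV)
    m=cv2.inRange(hsv,lo,hi); k,l,st,ce=cv2.connectedComponentsWithStats(m)
    i=1+np.argmax(st[1:,4]); M=np.zeros(C[n]['frame'].shape[:2],bool); M[y:y+h,x:x+w]=l==i; return M
# ring
for n,box in [('top',(385,175,22,35)),('scene',(172,190,16,25))]:
    M=comp(n,box,(0,0,170),(180,50,255)); q=P[n][M]; v,u=np.nonzero(M)
    print('ring',n,M.sum(),u.min(),u.max(),v.min(),v.max(),np.nanmedian(q,0).round(4),np.nanmin(q,0).round(3),np.nanmax(q,0).round(3))
# bottle
for n,box in [('top',(315,165,40,45)),('scene',(215,205,35,55))]:
    Q=P[n][box[1]:box[1]+box[3],box[0]:box[0]+box[2]].reshape(-1,3)
    for z0,z1 in [(.155,.18),(.125,.148),(.02,.12)]:
        q=Q[(Q[:,2]>z0)&(Q[:,2]<z1)]
        if len(q)>9:
            (cx,cy),r=cv2.minEnclosingCircle(q[:,:2].astype(np.float32)); print('bottle',n,z0,len(q),cx,cy,r,np.median(q,0).round(4))
# rects
def rect(nm,n,box,z0,z1):
    Q=P[n][box[1]:box[1]+box[3],box[0]:box[0]+box[2]].reshape(-1,3); q=Q[(Q[:,2]>z0)&(Q[:,2]<z1)]
    print(nm,n,len(q),cv2.minAreaRect(q[:,:2].astype(np.float32)))
rect('base','top',(380,165,60,60),.006,.022); rect('base','scene',(140,215,50,35),.006,.025)
rect('board','top',(135,195,50,70),.006,.02); rect('tray','top',(210,130,90,60),.01,.025); rect('tray','scene',(255,255,90,60),.01,.025)
# head top, hub top line
Q=P['top'][165:220,380:450].reshape(-1,3); q=Q[(Q[:,2]>.14)&(Q[:,2]<.2)]; print('zs',np.histogram(q[:,2],8))
for n,box in [('top',(135,195,50,70)),('scene',(380,205,40,65))]:
    Q=P[n][box[1]:box[1]+box[3],box[0]:box[0]+box[2]].reshape(-1,3); q=Q[Q[:,2]>.07]
    l=cv2.fitLine(q[:,:2].astype(np.float32),cv2.DIST_HUBER,0,.001,.001).ravel(); print('hub',n,len(q),l,np.degrees(np.arctan2(l[1],l[0])))
    q=q[q[:,2]>.083]; d=q[:,:2]-l[2:]; a=d@l[:2]; print('flange axial hist',np.histogram(a,12))
E
```

```text
ring top 50 394 398 184 198 [ 0.5605 -0.3113  0.1654] [ 0.543 -0.318  0.158] [ 0.581 -0.306  0.173]
ring scene 40 177 181 199 211 [ 0.5718 -0.3085  0.1636] [ 0.55  -0.314  0.146] [ 0.585 -0.305  0.171]
bottle top 0.155 93 0.5809860229492188 -0.1508753001689911 0.01421203650534153 [ 0.58   -0.1512  0.1669]
bottle top 0.125 207 0.5808089971542358 -0.1509518027305603 0.026893485337495804 [ 0.5765 -0.1461  0.1405]
bottle top 0.02 83 0.5719138383865356 -0.1438499391078949 0.024291859939694405 [ 0.5592 -0.1359  0.0694]
bottle scene 0.155 81 0.5810002684593201 -0.14952576160430908 0.01535253506153822 [ 0.5851 -0.1491  0.1661]
bottle scene 0.125 185 0.5828595757484436 -0.14939944446086884 0.027407411485910416 [ 0.5959 -0.141   0.1401]
bottle scene 0.02 299 0.5833665132522583 -0.1489216387271881 0.027273818850517273 [ 0.6036 -0.1396  0.0708]
base top 570 ((0.5729225277900696, -0.3937471807003021), (0.1696012318134308, 0.15192162990570068), 7.083444595336914)
base scene 775 ((0.5716608762741089, -0.3960505723953247), (0.11254619061946869, 0.12509186565876007), 4.299502372741699)
board top 500 
[... 506 characters left out ...]
28, 0.19855753]))
hub top 377 [ 0.99490243 -0.10084227  0.45503783  0.35596183] -5.787674
flange axial hist (array([19,  0,  1,  0,  0,  0,  0,  0,  0,  0,  0, 25]), array([-0.0468579 , -0.04153233, -0.03620676, -0.03088119, -0.02555562,
       -0.02023005, -0.01490448, -0.0095789 , -0.00425333,  0.00107224,
        0.00639781,  0.01172338,  0.01704895]))
hub scene 350 [ 0.99424577 -0.1071232   0.4689111   0.35682234] -6.1495066
flange axial hist (array([23,  9,  0,  0,  0,  0,  0,  4, 25,  0,  1,  1]), array([-0.06214315, -0.05411784, -0.04609252, -0.03806721, -0.03004189,
       -0.02201658, -0.01399127, -0.00596595,  0.00205936,  0.01008468,
        0.01810999,  0.0261353 ,  0.03416062]))
```

```bash
cat >> h.py <<'E'
from scipy.spatial.transform import Rotation as Rt
def goto(xyz,yaw=None):
    s=robot.sense(); R=Rt.from_quat(s['orientation']).as_matrix(); p=s['tool_pos']
    y=np.degrees(np.arctan2(R[1,1],R[0,1]))
    print('t',round(s['t'],2),'pos',p.round(4),'jawyaw',y.round(2),'down',R[:,0].round(4),'j',s['joint_pos'].round(3),'w',round(s['grip_width'],3),'F',s['contact_force'].round(1))
    if xyz is not None: print('cm in tool',((np.array(xyz)-p)@R*100).round(2))
    if yaw is not None: print('spin',np.radians((y-yaw+90)%180-90).round(4))  # tool x down: + spin lowers yaw
E
python3 - <<'E'
from h import *
goto((.582,-.150,.25))
R=Rt.from_quat(robot.sense()['orientation']).as_matrix(); print(R.round(3))
E
```

```text
t 0.1 pos [ 0.2501 -0.6263  0.249 ] jawyaw -68.24 down [-5.0e-04  2.1e-03 -1.0e+00] j [-1.341  0.287  1.578 -0.     1.279 -0.15 ] w 0.998 F [-0.2  0.7 -0.5]
cm in tool [-1.000e-02 -3.194e+01 -4.848e+01]
[[-0.001  0.371 -0.929]
 [ 0.002 -0.929 -0.371]
 [-1.    -0.002 -0.   ]]
```

Emit:
drive_tool([
  {"translation": [0,-1.2,-1.8]},
  {"translation": [0,-2.4,-3.6]},
  {"translation": [0,-2.4,-3.6]},
  {"translation": [0,-2.4,-3.6]},
  {"translation": [0,-2.4,-3.6]},
  {"translation": [0,-2.4,-3.6]},
  {"translation": [0,-2.4,-3.6]},
  {"translation": [0,-2.4,-3.6]},
])

```text
$.targets[0]: bad value
```

Emit:
drive_tool([
  {"translation": [0,-2.4,-3.6]},
  {"translation": [0,-2.4,-3.6]},
  {"translation": [0,-2.4,-3.6]},
  {"translation": [0,-2.4,-3.6]},
  {"translation": [0,-2.4,-3.6]},
  {"translation": [0,-1.2,-1.8]},
  {"translation": [0,0,0]},
  {"translation": [0,0,0]},
])

```text
$.targets[0]: bad value
```

```bash
python3 - <<'E'
from h import *
goto((.582,-.150,.25)); c=cam('wrist'); save('w1',c['frame']); print(c['position'],rotm(c).round(3))
E
```

```text
t 0.1 pos [ 0.2501 -0.6263  0.249 ] jawyaw -68.24 down [-5.0e-04  2.1e-03 -1.0e+00] j [-1.341  0.287  1.578 -0.     1.279 -0.15 ] w 0.998 F [-0.2  0.7 -0.5]
cm in tool [-1.000e-02 -3.194e+01 -4.848e+01]
[ 0.32774551 -0.59398883  0.37124847] [[ 0.371  0.877  0.304]
 [-0.929  0.351  0.118]
 [-0.003 -0.327  0.945]]
```

View pics/w1.png

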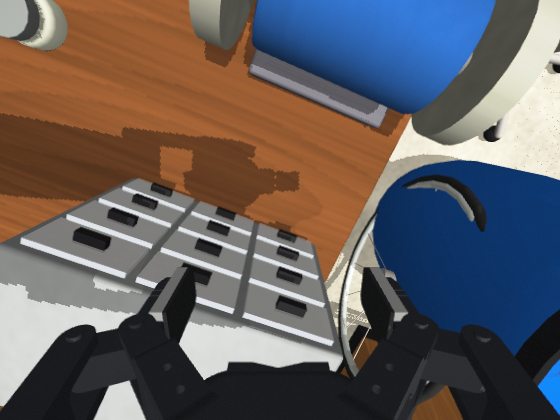

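The rows need every field, so nothing has moved yet. The wrist view shows the drawer cabinet below and the blue grinder at (380,50), near my path. I'll check their heights.

```bash
python3 - <<'E'
from h import *
P=cloud(load('top')); S=cloud(load('scene'))
for n,Q in [('top',P),('scene',S)]:
  q=Q.reshape(-1,3)
  for x0,x1,y0,y1 in [(.3,.52,-.75,-.45),(.38,.7,-.45,-.2)]:
    k=q[(q[:,0]>x0)&(q[:,0]<x1)&(q[:,1]>y0)&(q[:,1]<y1)&(q[:,2]>.05)&(q[:,2]<.5)]
    if len(k): print(n,len(k),k.min(0).round(3),k.max(0).round(3))
E
```

```text
top 4249 [ 0.354 -0.75   0.05 ] [ 0.483 -0.511  0.17 ]
top 980 [ 0.538 -0.423  0.116] [ 0.624 -0.304  0.286]
scene 3091 [ 0.3   -0.749  0.05 ] [ 0.486 -0.508  0.5  ]
scene 1044 [ 0.54  -0.425  0.051] [ 0.626 -0.304  0.284]
```

Emit:
drive_tool([
  {"translation": [0,-1.2,-1.8],"spin": 0,"jaw": 0},
  {"translation": [0,-2.4,-3.6],"spin": 0,"jaw": 0},
  {"translation": [0,-2.4,-3.6],"spin": 0,"jaw": 0},
  {"translation": [0,-2.4,-3.6],"spin": 0,"jaw": 0},
  {"translation": [0,-2.4,-3.6],"spin": 0,"jaw": 0},
  {"translation": [0,-2.4,-3.6],"spin": 0,"jaw": 0},
  {"translation": [0,-2.4,-3.6],"spin": 0,"jaw": 0},
  {"translation": [0,-2.4,-3.6],"spin": 0,"jaw": 0},
])

```text
t: 0.95
tool_pos: [0.4349, -0.3579, 0.25]
orientation: [-0.694, -0.134, 0.694, -0.133]
contact_force: [0.3, -0.7, 0.0]
grip_width: 1.003
```

Emit:
drive_tool([
  {"translation": [0,-2.4,-3.6],"spin": 0,"jaw": 0},
  {"translation": [0,-2.4,-3.6],"spin": 0,"jaw": 0},
  {"translation": [0,-2.4,-3.6],"spin": 0,"jaw": 0},
  {"translation": [0,-2.4,-3.6],"spin": 0,"jaw": 0},
  {"translation": [0,-2.4,-3.6],"spin": 0,"jaw": 0},
  {"translation": [0,-1.9,-3.5],"spin": 0,"jaw": 0},
  {"translation": [0,0,0],"spin": 0,"jaw": 0},
  {"translation": [0,0,0],"spin": 0,"jaw": 0},
])

```text
t: 1.75
tool_pos: [0.5825, -0.1499, 0.2498]
orientation: [-0.694, -0.134, 0.695, -0.134]
contact_force: [-0.4, -0.5, -0.4]
grip_width: 1.0
```

```bash
python3 - <<'E'
from h import *
goto((.582,-.150,.125)); c=cam('wrist'); save('w2',c['frame']); print(c['position'],rotm(c).round(3))
E
```

```text
t 1.75 pos [ 0.5825 -0.1499  0.2498] jawyaw -68.12 down [-0.0011  0.     -1.    ] j [-0.42   0.127  1.763 -0.     1.252  0.769] w 1.0 F [-0.4 -0.5 -0.4]
cm in tool [ 1.248e+01 -1.000e-02  4.000e-02]
[ 0.66013678 -0.11717398  0.37185754] [[ 0.373  0.876  0.305]
 [-0.928  0.352  0.121]
 [-0.001 -0.328  0.945]]
```

View pics/w2.png

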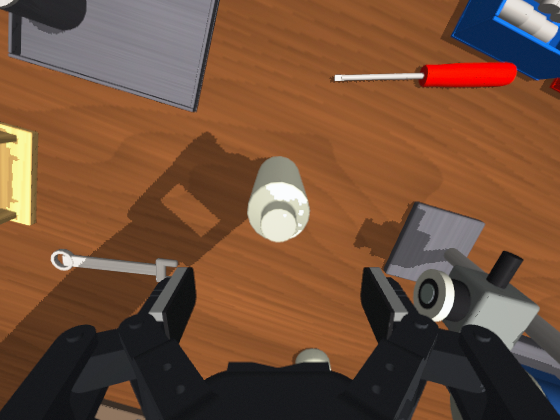

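This wrist view shows the bottle centred at (278,215) and the lens ring close up at (437,295). I'll measure both here.

```bash
python3 - <<'E'
from h import *
c=load('wrist'); W=cloud(c); f=c['frame']; hsv=cv2.cvtColor(f,cv2.COLOR_RGB2HSV)
q=W[140:250,240:320].reshape(-1,3)
for z0,z1 in [(.155,.18),(.125,.148)]:
    k=q[(q[:,2]>z0)&(q[:,2]<z1)]; print('bottle',len(k),cv2.minEnclosingCircle(k[:,:2].astype(np.float32)),np.median(k,0))
m=np.zeros(f.shape[:2],np.uint8); m[265:325,405:460]=cv2.inRange(hsv,(0,0,175),(180,45,255))[265:325,405:460]
k,l,st,ce=cv2.connectedComponentsWithStats(m); i=1+np.argmax(st[1:,4]); m=(l==i); print('ring',st[i],ce[i])
R=W[m]; R=R[np.isfinite(R).all(1)]
print('ring pts',len(R),R.min(0).round(4),R.max(0).round(4),np.median(R,0).round(4))
# robust plane of the front face: project on approx axis, keep front points
for yaw in [92,94,96]:
    a=np.array([np.cos(np.radians(yaw)),np.sin(np.radians(yaw)),0]); b=np.array([-a[1],a[0],0])*-1
    d=R@a; fr=d>np.percentile(d,95)-.006
    X=R[fr]; print(yaw,'front',np.percentile(d,[5,25,50,75,95,99]).round(4),'lat',np.percentile(X@b,[1,99]).round(4),'z',np.percentile(X[:,2],[1,99]).round(4))
    e=cv2.minEnclosingCircle(np.c_[X@b,X[:,2]].astype(np.float32)); print('circ',e,'-> xyz',(a*np.percentile(d,90)+b*e[0][0]).round(4),e[0][1])
    if yaw==94:
        Y=X-X.mean(0); print('normal',np.linalg.svd(Y)[2][2].round(3),np.linalg.svd(Y)[1])
# dark lens glass inside
g=np.zeros_like(f[...,0]); g[265:325,405:452]=cv2.inRange(hsv,(0,0,0),(180,255,70))[265:325,405:452]
print('base'); 
K=W[195:300,380:490].reshape(-1,3); K=K[(K[:,2]>.005)&(K[:,2]<.02)]; print(len(K),cv2.minAreaRect(K[:,:2].astype(np.float32)))
cv2.imwrite('pics/w2crop.png',cv2.resize(cv2.cvtColor(f[255:335,395:475],cv2.COLOR_RGB2BGR),(560,560),interpolation=cv2.INTER_CUBIC))
E
```

```text
bottle 1095 ((0.5816490650177002, -0.14814279973506927), 0.014133666642010212) [ 0.58357953 -0.14745576  0.16629363]
bottle 1841 ((0.5816562175750732, -0.14810910820960999), 0.02694982849061489) [ 0.59392225 -0.14094647  0.14012229]
ring [432 277  22  44 383] [446.05221932 300.63707572]
ring pts 383 [ 0.4631 -0.4696 -0.0018] [ 0.6143 -0.195   0.2862] [ 0.5707 -0.308   0.1645]
92 front [-0.3315 -0.3297 -0.3278 -0.3255 -0.3238 -0.3229] lat [0.538  0.5734] z [0.1497 0.1681]
circ ((0.5778073668479919, 0.22086180746555328), 0.07171844691038132) -> xyz [ 0.5888 -0.3041 -0.    ] 0.22086180746555328
94 front [-0.3506 -0.3489 -0.3471 -0.3449 -0.3434 -0.3425] lat [0.5259 0.5616] z [0.1498 0.1681]
circ ((0.5629565119743347, 0.22259844839572906), 0.07330876588821411) -> xyz [ 0.5856 -0.3036 -0.    ] 0.22259844839572906
normal [ 0.279 -0.768  0.577] [0.24709684 0.18689333 0.03962392]
96 front [-0.3694 -0.3678 -0.3658 -0.3637 -0.3622 -0.3617] lat [0.513  0.5492] z [0.1498 0.1681]
circ ((0.5509222745895386, 0.22327473759651184), 0.07446863502264023) -> xyz [ 0.5858 -0.3031 -0.    ] 0.22327473759651184
base
4567 ((0.5699396729469299, -0.3832693099975586), (0.1103152483701706, 0.10098545998334885), 5.23018741607666)
```

```bash
python3 - <<'E'
from h import *
from scipy.optimize import least_squares
c=load('wrist'); W=cloud(c); f=c['frame']
B=W[262:328,405:465].reshape(-1,3); ok=(B[:,1]>-.34)&(B[:,1]<-.28)&(B[:,2]>.09)&(B[:,2]<.2); B=B[ok]
G=B.copy()
# RANSAC vertical plane
rng=np.random.default_rng(0); best=0
for yaw in np.arange(88,101,.5):
    a=np.array([np.cos(np.radians(yaw)),np.sin(np.radians(yaw)),0]); d=B@a
    for o in np.arange(d.min(),d.max(),.0005):
        n=(abs(d-o)<.0015).sum()
        if n>best: best=n; by,bo=yaw,o
print('plane yaw',by,'off',bo,best,len(B))
for yaw in (by,94.5):
    a=np.array([np.cos(np.radians(yaw)),np.sin(np.radians(yaw)),0]); b=np.array([a[1],-a[0],0]); d=B@a
    X=B[abs(d-bo if yaw==by else d-np.median((B[abs(B@np.array([np.cos(np.radians(by)),np.sin(np.radians(by)),0])-bo)<.0015])@a))<.003]
    e=cv2.minEnclosingCircle(np.c_[X@b,X[:,2]].astype(np.float32)); o=np.median(X@a)
    print(yaw,len(X),'r',e[1],'lens',(a*o+b*e[0][0])[:2].round(4),e[0][1],'lat',np.percentile(X@b,[.5,99.5]).round(4),'z',np.percentile(X[:,2],[.5,99.5]).round(4))
# ring outline ellipse in the image
hsv=cv2.cvtColor(f,cv2.COLOR_RGB2HSV)
cv2.imwrite('pics/w2crop.png',cv2.resize(cv2.cvtColor(f[255:335,395:475],cv2.COLOR_RGB2BGR),(560,560),interpolation=cv2.INTER_CUBIC))
E
```

```text
plane yaw 95.5 off -0.3564027362159779 1188 2524
95.5 1345 r 0.024269407615065575 lens [ 0.5619 -0.3044] 0.1443784385919571 lat [0.5098 0.5529] z [0.1226 0.1676]
94.5 1370 r 0.024267112836241722 lens [ 0.562  -0.3043] 0.144368976354599 lat [0.516  0.5591] z [0.1226 0.1677]
```

View pics/w2crop.png

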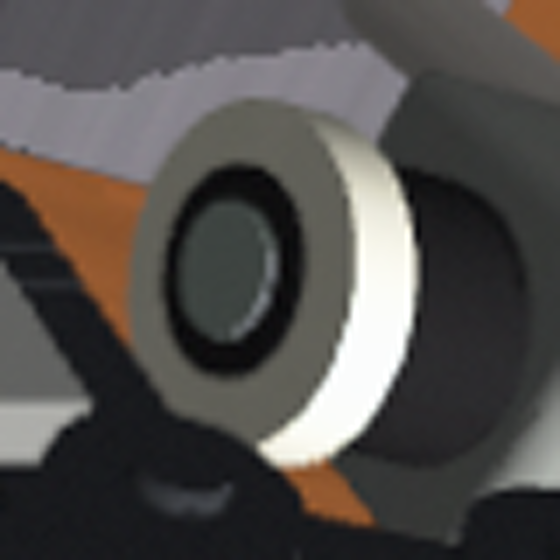

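The crop shows the ring face with the glass centre at about pixel (428,294) of the full frame. The fitted ring radius is 23–24 mm, as expected. That puts the lens at about (0.562, -0.304, 0.146) with its axis at about 95°. Now I'll grasp the bottle.

Emit:
drive_tool([
  {"translation": [1.0,0,0],"spin": 0,"jaw": 0},
  {"translation": [2,0,0],"spin": 0,"jaw": 0},
  {"translation": [2,0,0],"spin": 0,"jaw": 0},
  {"translation": [2,0,0],"spin": 0,"jaw": 0},
  {"translation": [2,0,0],"spin": 0,"jaw": 0},
  {"translation": [2,0,0],"spin": 0,"jaw": 0},
  {"translation": [1.2,0,0],"spin": 0,"jaw": 0},
  {"translation": [0.1,0,0],"spin": 0,"jaw": 0},
], force=40)

```text
t: 2.6
tool_pos: [0.5805, -0.1511, 0.1247]
orientation: [-0.693, -0.134, 0.696, -0.132]
contact_force: [-0.3, 0.3, -0.3]
grip_width: 1.005
```

Emit:
drive_tool([
  {"translation": [0,0,0],"spin": 0,"jaw": 0.5},
  {"translation": [0,0,0],"spin": 0,"jaw": 0.7},
  {"translation": [0,0,0],"spin": 0,"jaw": 0.7},
  {"translation": [0,0,0],"spin": 0,"jaw": 0.7},
  {"translation": [0,0,0],"spin": 0,"jaw": 0.7},
  {"translation": [0,0,0],"spin": 0,"jaw": 0.7},
], force=40)

```text
t: 3.2
tool_pos: [0.5835, -0.1511, 0.129]
orientation: [0.695, 0.133, -0.693, 0.134]
contact_force: [0.8, 0.3, 6.0]
grip_width: 0.616
```

Emit:
drive_tool([
  {"translation": [-0.5,0,0],"spin": 0,"jaw": 0.7},
  {"translation": [-1,0,0],"spin": 0,"jaw": 0.7},
  {"translation": [-1.5,0,0],"spin": 0,"jaw": 0.7},
  {"translation": [-1.5,0,0],"spin": 0,"jaw": 0.7},
  {"translation": [-1,0,0],"spin": 0,"jaw": 0.7},
  {"translation": [-0.5,0,0],"spin": 0,"jaw": 0.7},
])

```text
t: 3.8
tool_pos: [0.5833, -0.1512, 0.1897]
orientation: [0.695, 0.133, -0.693, 0.134]
contact_force: [0.0, 0.3, -2.2]
grip_width: 0.62
```

```bash
python3 - <<'E'
from h import *
c=load('wrist'); a=np.array([np.cos(np.radians(95)),np.sin(np.radians(95)),0]); o=c['position']; d=rays(c,[[427.6,293.6]])[0]
print('glass', (o+d*((np.array([.562,-.3043,.145])-o)@a)/(d@a)).round(4))
goto((.679,.030,.19))
E
```

```text
glass [ 0.5617 -0.3043  0.1448]
t 3.8 pos [ 0.5833 -0.1512  0.1897] jawyaw -68.24 down [ 0.003  -0.0014 -1.    ] j [-0.422  0.183  1.815 -0.     1.14   0.769] w 0.62 F [ 0.   0.3 -2.2]
cm in tool [ -0.03 -13.28 -15.61]
```

Emit:
drive_tool([
  {"translation": [0,-0.8,-1.0],"spin": 0,"jaw": 0.7},
  {"translation": [0,-2,-2.3],"spin": 0,"jaw": 0.7},
  {"translation": [0,-2.5,-3],"spin": 0,"jaw": 0.7},
  {"translation": [0,-2.5,-3],"spin": 0,"jaw": 0.7},
  {"translation": [0,-2.5,-3],"spin": 0,"jaw": 0.7},
  {"translation": [0,-2,-2.3],"spin": 0,"jaw": 0.7},
  {"translation": [0,-1.0,-1.0],"spin": 0,"jaw": 0.7},
  {"translation": [0,0,0],"spin": 0,"jaw": 0.7},
])

```text
t: 4.6
tool_pos: [0.678, 0.0328, 0.1863]
orientation: [-0.694, -0.135, 0.695, -0.134]
contact_force: [-0.0, -0.4, -2.6]
grip_width: 0.616
```

```bash
python3 - <<'E'
from h import *
goto((.679,.030,.134)); c=cam('wrist'); W=cloud(c)
# visible bottle underside / tray check with the scene camera
s=cam('scene'); t=cam('top'); p=cv2.projectPoints
f=np.hstack([cv2.resize(c['frame'],(400,300)),cv2.resize(s['frame'][200:340,200:387],(400,300),interpolation=cv2.INTER_CUBIC)]); save('b1',f)
E
```

```text
t 4.6 pos [0.678  0.0328 0.1863] jawyaw -68.07 down [-1.6e-03  3.0e-04 -1.0e+00] j [-0.101  0.349  1.618  0.     1.176  1.087] w 0.616 F [-0.  -0.4 -2.6]
cm in tool [5.23 0.3  0.  ]
```

View pics/b1.png

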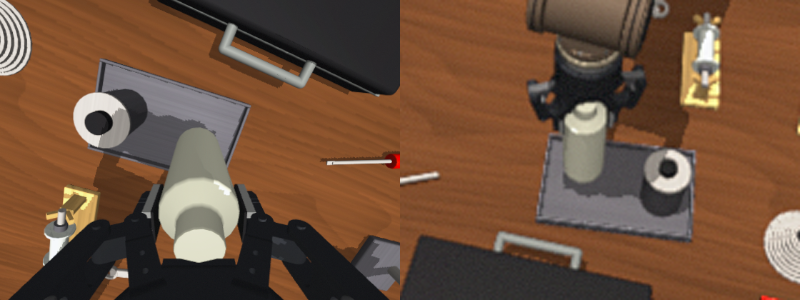

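The bottle hangs upright over the free half of the tray. I'll lower it gently.

Emit:
drive_tool([
  {"translation": [1,0.2,0],"spin": 0,"jaw": 0.7},
  {"translation": [1.5,0,0],"spin": 0,"jaw": 0.7},
  {"translation": [1.2,0,0],"spin": 0,"jaw": 0.7},
  {"translation": [0.6,0,0],"spin": 0,"jaw": 0.7},
  {"translation": [0.2,0,0],"spin": 0,"jaw": 0.7},
  {"translation": [0,0,0],"spin": 0,"jaw": 0.7},
])

```text
t: 5.35
tool_pos: [0.6786, 0.0287, 0.1417]
orientation: [-0.694, -0.134, 0.695, -0.133]
contact_force: [0.5, 0.7, -1.5]
grip_width: 0.616
```

Emit:
drive_tool([
  {"translation": [0.2,0,0],"spin": 0,"jaw": 0.7},
  {"translation": [0.2,0,0],"spin": 0,"jaw": 0.7},
  {"translation": [0.1,0,0],"spin": 0,"jaw": 0.7},
])

```text
t: 5.65
tool_pos: [0.6789, 0.0288, 0.1376]
orientation: [0.695, 0.133, -0.694, 0.134]
contact_force: [0.5, -0.2, -2.0]
grip_width: 0.616
```

Emit:
drive_tool([
  {"translation": [0.2,0,0],"spin": 0,"jaw": 0.7},
  {"translation": [0.1,0,0],"spin": 0,"jaw": 0.7},
  {"translation": [0.0,0,0],"spin": 0,"jaw": 0.7},
])

```text
t: 5.95
tool_pos: [0.6786, 0.0287, 0.134]
orientation: [-0.694, -0.134, 0.695, -0.133]
contact_force: [-0.8, 0.6, -2.0]
grip_width: 0.615
```

Emit:
drive_tool([
  {"translation": [0.2,0,0],"spin": 0,"jaw": 0.7},
  {"translation": [0,0,0],"spin": 0,"jaw": 0.7},
])

```text
t: 6.15
tool_pos: [0.6792, 0.0288, 0.1332]
orientation: [0.695, 0.133, -0.694, 0.134]
contact_force: [0.3, 0.9, 1.5]
grip_width: 0.613
```

Contact came at z = 0.133, which is what the tray floor predicts. I'll release slowly and back straight up.

Emit:
drive_tool([
  {"translation": [0,0,0],"spin": 0,"jaw": 0.3},
  {"translation": [0,0,0],"spin": 0,"jaw": 0.2},
  {"translation": [0,0,0],"spin": 0,"jaw": 0},
  {"translation": [0,0,0],"spin": 0,"jaw": 0},
  {"translation": [0,0,0],"spin": 0,"jaw": 0},
  {"translation": [-0.7,0,0],"spin": 0,"jaw": 0},
  {"translation": [-1.5,0,0],"spin": 0,"jaw": 0},
  {"translation": [-2.5,0,0],"spin": 0,"jaw": 0},
])

```text
t: 6.95
tool_pos: [0.6779, 0.0288, 0.1789]
orientation: [-0.693, -0.134, 0.695, -0.133]
contact_force: [-0.2, -0.9, -0.4]
grip_width: 1.001
```

Emit:
drive_tool([
  {"translation": [-3,0,0],"spin": 0,"jaw": 0},
  {"translation": [-3,0,0],"spin": 0,"jaw": 0},
  {"translation": [-1,0,0],"spin": -0.14,"jaw": 0},
  {"translation": [0,0,0],"spin": -0.14,"jaw": 0},
  {"translation": [0,0,0],"spin": -0.14,"jaw": 0},
  {"translation": [0,0,0],"spin": -0.14,"jaw": 0},
  {"translation": [0,0,0],"spin": -0.14,"jaw": 0},
  {"translation": [0,0,0],"spin": -0.14,"jaw": 0},
])

```text
t: 7.75
tool_pos: [0.6791, 0.0287, 0.2513]
orientation: [0.579, 0.406, -0.578, 0.407]
contact_force: [2.0, 0.2, 0.7]
grip_width: 1.004
```

Emit:
drive_tool([
  {"translation": [0,0,0],"spin": -0.14,"jaw": 0},
  {"translation": [0,0,0],"spin": -0.14,"jaw": 0},
  {"translation": [0,0,0],"spin": -0.14,"jaw": 0},
  {"translation": [0,0,0],"spin": -0.14,"jaw": 0},
  {"translation": [0,0,0],"spin": -0.14,"jaw": 0},
  {"translation": [0,0,0],"spin": -0.14,"jaw": 0},
  {"translation": [0,0,0],"spin": -0.14,"jaw": 0},
  {"translation": [0,0,0],"spin": -0.14,"jaw": 0},
])

```text
t: 8.55
tool_pos: [0.6791, 0.0287, 0.2512]
orientation: [0.274, 0.651, -0.274, 0.653]
contact_force: [-0.7, 0.6, 0.4]
grip_width: 1.002
```

```bash
python3 - <<'E'
from h import *
s=cam('scene'); S=cloud(s); q=S.reshape(-1,3)
k=q[(abs(q[:,0]-.68)<.06)&(abs(q[:,1]-.03)<.05)&(q[:,2]>.1)&(q[:,2]<.185)]
for z0,z1 in [(.13,.15),(.16,.185)]:
    j=k[(k[:,2]>z0)&(k[:,2]<z1)]; print(len(j),np.median(j,0).round(3),cv2.minEnclosingCircle(j[:,:2].astype(np.float32)) if len(j) else 0)
goto((.4415,.3585,.25),84)
E
```

```text
179 [0.692 0.032 0.144] ((0.6788231730461121, 0.03037405014038086), 0.026621567085385323)
95 [0.68  0.03  0.171] ((0.6778128147125244, 0.0294672641903162), 0.01484719943255186)
t 8.6 pos [0.6791 0.0287 0.2512] jawyaw 44.61 down [ 2.1e-03 -3.0e-04 -1.0e+00] j [-0.107  0.295  1.565 -0.     1.28  -0.885] w 0.999 F [-0.7 -0.8 -1. ]
cm in tool [  0.06   6.24 -40.16]
spin -0.6875
```

The bottle stands upright at (0.678, 0.030). On to the hub.

Emit:
drive_tool([
  {"translation": [0,0.3,-2],"spin": 0,"jaw": 0},
  {"translation": [0,0.7,-4.5],"spin": 0,"jaw": 0},
  {"translation": [0,0.7,-4.5],"spin": 0,"jaw": 0},
  {"translation": [0,0.7,-4.5],"spin": 0,"jaw": 0},
  {"translation": [0,0.7,-4.5],"spin": 0,"jaw": 0},
  {"translation": [0,0.7,-4.5],"spin": 0,"jaw": 0},
  {"translation": [0,0.7,-4.5],"spin": 0,"jaw": 0},
  {"translation": [0,0.7,-4.5],"spin": 0,"jaw": 0},
])

```text
t: 9.4
tool_pos: [0.481, 0.3075, 0.2504]
orientation: [0.277, 0.65, -0.276, 0.651]
contact_force: [-0.4, 0.7, -0.3]
grip_width: 0.998
```

Emit:
drive_tool([
  {"translation": [0,0.7,-4.5],"spin": 0,"jaw": 0},
  {"translation": [0,0.3,-2.2],"spin": -0.13,"jaw": 0},
  {"translation": [0,0,0],"spin": -0.14,"jaw": 0},
  {"translation": [0,0,0],"spin": -0.14,"jaw": 0},
  {"translation": [0,0,0],"spin": -0.14,"jaw": 0},
  {"translation": [0,0,0],"spin": -0.14,"jaw": 0},
  {"translation": [0,0,0],"spin": 0,"jaw": 0},
  {"translation": [0,0,0],"spin": 0,"jaw": 0},
])

```text
t: 10.2
tool_pos: [0.4432, 0.361, 0.2499]
orientation: [0.041, 0.706, -0.041, 0.706]
contact_force: [0.3, -0.1, 0.2]
grip_width: 0.999
```

```bash
python3 - <<'E'
from h import *
goto((.4415,.3585,.25),84); c=cam('wrist'); W=cloud(c); save('w3',c['frame'])
q=W.reshape(-1,3); k=q[(abs(q[:,0]-.45)<.13)&(abs(q[:,1]-.36)<.045)&(q[:,2]>.05)&(q[:,2]<.1)]
def rng_(h):return np.percentile(h,[1,99]).round(4)
l=cv2.fitLine(k[k[:,2]>.07][:,:2].astype(np.float32),cv2.DIST_HUBER,0,.001,.001).ravel(); l=l if l[0]>0 else np.r_[-l[:2],l[2:]]
print(len(k),l,np.degrees(np.arctan2(l[1],l[0])),'zmax',np.percentile(k[:,2],99.5))
d=(k[:,:2]-l[2:]); a=d@l[:2]; b=d@np.array([-l[1],l[0]])
hh,e=np.histogram(a[k[:,2]>.082],np.arange(-.1,.1,.002))
print([(round(e[i],3),hh[i]) for i in range(len(hh)) if hh[i]>3])
for nm,lo,hi in [('flange',.08,.1)]:
    m=k[:,2]>lo; print(nm,rng_(b[m]))
for a0 in np.arange(-.1,.1,.01):
    m=(a>a0)&(a<a0+.01)
    if m.sum()>20: 
        zt=np.percentile(k[m,2],98); mm=m&(k[:,2]>zt-.004); print(round(a0,2),'ztop',zt.round(4),'b mid',np.mean(rng_(b[mm])).round(4),rng_(b[mm]))
E
```

```text
t 10.2 pos [0.4432 0.361  0.2499] jawyaw 83.37 down [ 5.e-04  5.e-04 -1.e+00] j [ 0.506  0.06   1.836  0.     1.245 -0.949] w 0.999 F [ 0.3 -0.1  0.2]
cm in tool [-0.01 -0.27 -0.14]
spin -0.0109
4284 [ 0.9933749  -0.11491881  0.45241556  0.35989356] -6.598942 zmax 0.08929348559256527
[(np.float64(-0.044), np.int64(69)), (np.float64(-0.042), np.int64(76)), (np.float64(-0.04), np.int64(58)), (np.float64(0.014), np.int64(63)), (np.float64(0.016), np.int64(72)), (np.float64(0.018), np.int64(56)), (np.float64(0.02), np.int64(14))]
flange [-0.0203  0.0207]
-0.08 ztop 0.0684 b mid 0.0002 [-0.0186  0.019 ]
-0.07 ztop 0.0687 b mid 0.0003 [-0.0186  0.0191]
-0.06 ztop 0.0721 b mid 0.0002 [-0.0076  0.0079]
-0.05 ztop 0.0892 b mid -0.0003 [-0.014   0.0135]
-0.04 ztop 0.0893 b mid 0.0 [-0.0136  0.0136]
-0.03 ztop 0.0772 b mid 0.0001 [-0.0097  0.01  ]
-0.02 ztop 0.0774 b mid -0.0004 [-0.0099  0.0091]
-0.01 ztop 0.0771 b mid -0.0001 [-0.0094  0.0092]
-0.0 ztop 0.0771 b mid 0.0 [-0.0091  0.0092]
0.01 ztop 0.0892 b mid 0.0001 [-0.014   0.0143]
0.02 ztop 0.0885 b mid 0.0005 [-0.0132  0.0142]
0.03 ztop 0.0791 b mid 0.0001 [-0.0104  0.0105]
0.04 ztop 0.0788 b mid 0.0 [-0.0106  0.0106]
0.05 ztop 0.0786 b mid 0.0006 [-0.0107  0.0118]
0.06 ztop 0.0697 b mid -0.0 [-0.0177  0.0176]
0.07 ztop 0.0687 b mid -0.0 [-0.0183  0.0182]
0.08 ztop 0.0656 b mid -0.0001 [-0.0043  0.0041]
```

View pics/w3.png

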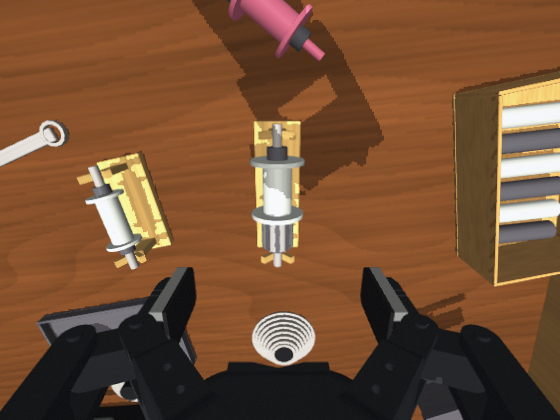

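The hub in its stand is seen at (277,190) with the freehub end at (277,240). The tool is aligned to 0.1° in yaw. Flange tops at 0.089 and barrel top at 0.077 match the given sizes. I'll go down to z = 0.062.

Emit:
drive_tool([
  {"translation": [2,0,-0.2],"spin": 0,"jaw": 0},
  {"translation": [3.5,0,0],"spin": 0,"jaw": 0},
  {"translation": [3.5,0,0],"spin": 0,"jaw": 0},
  {"translation": [3.5,0,0],"spin": 0,"jaw": 0},
  {"translation": [2.5,0,0],"spin": 0,"jaw": 0},
  {"translation": [2,0,0],"spin": 0,"jaw": 0},
  {"translation": [1.3,0,0],"spin": 0,"jaw": 0},
  {"translation": [0.5,0,0],"spin": 0,"jaw": 0},
], force=60)

```text
t: 11.05
tool_pos: [0.4411, 0.3606, 0.06]
orientation: [0.04, 0.707, -0.04, 0.705]
contact_force: [-1.0, 0.2, -0.1]
grip_width: 1.001
```

Emit:
drive_tool([
  {"translation": [0,0,0],"spin": 0,"jaw": 0.3},
  {"translation": [0,0,0],"spin": 0,"jaw": 0.5},
  {"translation": [0,0,0],"spin": 0,"jaw": 0.6},
  {"translation": [0,0,0],"spin": 0,"jaw": 0.7},
  {"translation": [0,0,0],"spin": 0,"jaw": 1},
  {"translation": [0,0,0],"spin": 0,"jaw": 1},
  {"translation": [0,0,0],"spin": 0,"jaw": 1},
  {"translation": [0,0,0],"spin": 0,"jaw": 1},
], force=60)

```text
t: 11.85
tool_pos: [0.4424, 0.3602, 0.0627]
orientation: [0.039, 0.706, -0.04, 0.706]
contact_force: [-1.7, -6.1, 5.5]
grip_width: 0.356
```

Emit:
drive_tool([
  {"translation": [0,0,0],"spin": 0,"jaw": 1},
  {"translation": [0,0,0],"spin": 0,"jaw": 1},
  {"translation": [-0.5,0,0],"spin": 0,"jaw": 1},
  {"translation": [-1,0,0],"spin": 0,"jaw": 1},
  {"translation": [-1.5,0,0],"spin": 0,"jaw": 1},
  {"translation": [-2,0,0],"spin": 0,"jaw": 1},
  {"translation": [-2,0,0],"spin": 0,"jaw": 1},
  {"translation": [-2,0,0],"spin": 0,"jaw": 1},
], force=100)

```text
t: 12.65
tool_pos: [0.4417, 0.3612, 0.1531]
orientation: [0.04, 0.706, -0.039, 0.706]
contact_force: [-0.3, 0.2, -3.8]
grip_width: 0.345
```

Emit:
drive_tool([
  {"translation": [-2.5,0,0],"spin": 0,"jaw": 1},
  {"translation": [-2.5,0,0],"spin": 0,"jaw": 1},
  {"translation": [-2.5,0,0],"spin": 0,"jaw": 1},
  {"translation": [-1.5,0,0],"spin": 0,"jaw": 1},
  {"translation": [-0.7,0,0],"spin": 0,"jaw": 1},
  {"translation": [0,0,0],"spin": 0,"jaw": 1},
])

```text
t: 13.25
tool_pos: [0.442, 0.3611, 0.2494]
orientation: [0.04, 0.705, -0.039, 0.707]
contact_force: [-0.2, -1.1, -2.6]
grip_width: 0.345
```

```bash
python3 - <<'E'
from h import *
L=np.array([.5618,-.3043,.146]); a=np.array([np.cos(np.radians(95)),np.sin(np.radians(95)),0]); T=L+.17*a
print('hub target',T)
goto((T[0],T[1],.25),5)
c=cam('wrist'); W=cloud(c); s=robot.sense(); R=Rt.from_quat(s['orientation']).as_matrix(); q=(W.reshape(-1,3)-s['tool_pos'])@R
k=q[(abs(q[:,1])<.045)&(abs(q[:,2])<.12)&(q[:,0]>-.045)&(q[:,0]<.05)]
print('tool frame pts',len(k))
for z0 in np.arange(-.1,.11,.01):
    m=(k[:,2]>z0)&(k[:,2]<z0+.01)
    if m.sum()>20: print(round(z0,2),m.sum(),'x top',np.percentile(k[m,0],2).round(4),'y',np.percentile(k[m,1],[2,98]).round(4))
save('w4',c['frame'])
E
```

```text
hub target [ 0.54698352 -0.1349469   0.146     ]
t 13.25 pos [0.442  0.3611 0.2494] jawyaw 83.6 down [ 0.0016  0.001  -1.    ] j [ 0.507  0.058  1.839  0.     1.243 -0.952] w 0.345 F [-0.2 -1.1 -2.6]
cm in tool [ -0.1  -48.13  15.97]
spin 1.3718
tool frame pts 24885
-0.07 546 x top -0.0046 y [-0.0029  0.0064]
-0.06 520 x top -0.0047 y [-0.0029  0.0065]
-0.05 1192 x top -0.0104 y [-0.0083  0.0118]
-0.04 5168 x top -0.0274 y [-0.024   0.0273]
-0.03 600 x top -0.0281 y [-0.0228  0.0262]
-0.02 6047 x top -0.0439 y [-0.0434  0.0436]
-0.01 4404 x top -0.041 y [-0.0378  0.041 ]
-0.0 3311 x top -0.0443 y [-0.044  0.044]
0.01 1163 x top -0.0436 y [-0.0367  0.04  ]
0.02 1934 x top -0.0201 y [-0.0166  0.0201]
```

View pics/w4.png

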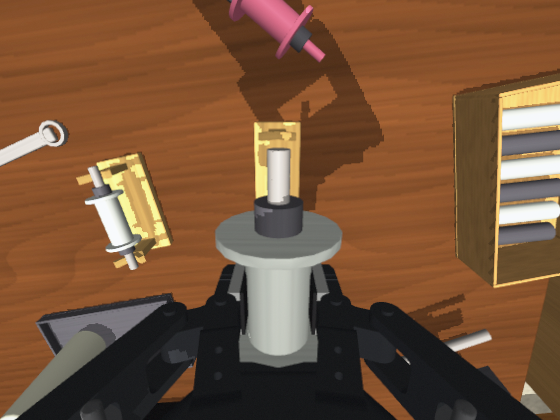

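The hub is gripped and lifted clear, with its plain end at (277,165) and the freehub on the far side (+x). I'll carry it over.

Emit:
drive_tool([
  {"translation": [0,-1.5,0.5],"spin": 0,"jaw": 1},
  {"translation": [0,-3,1],"spin": 0,"jaw": 1},
  {"translation": [0,-3.5,1.2],"spin": 0,"jaw": 1},
  {"translation": [0,-3.5,1.2],"spin": 0,"jaw": 1},
  {"translation": [0,-3.5,1.2],"spin": 0,"jaw": 1},
  {"translation": [0,-3.5,1.2],"spin": 0,"jaw": 1},
  {"translation": [0,-3.5,1.2],"spin": 0,"jaw": 1},
  {"translation": [0,-3.5,1.2],"spin": 0,"jaw": 1},
])

```text
t: 14.1
tool_pos: [0.4989, 0.0955, 0.2466]
orientation: [0.039, 0.707, -0.04, 0.705]
contact_force: [0.7, 0.6, -3.4]
grip_width: 0.343
```

Emit:
drive_tool([
  {"translation": [0,-3.5,1.2],"spin": 0,"jaw": 1},
  {"translation": [0,-3.5,1.2],"spin": 0,"jaw": 1},
  {"translation": [0,-3.5,1.2],"spin": 0,"jaw": 1},
  {"translation": [0,-3.5,1.2],"spin": 0,"jaw": 1},
  {"translation": [0,-3.5,1.2],"spin": 0,"jaw": 1},
  {"translation": [0,-2.5,0.8],"spin": 0,"jaw": 1},
  {"translation": [0,-1.5,0.5],"spin": 0,"jaw": 1},
  {"translation": [0,-0.6,0.2],"spin": 0,"jaw": 1},
])

```text
t: 14.9
tool_pos: [0.549, -0.1316, 0.247]
orientation: [0.041, 0.707, -0.04, 0.705]
contact_force: [0.9, -0.2, -2.5]
grip_width: 0.341
```

Emit:
drive_tool([
  {"translation": [0,0,0],"spin": 0.05,"jaw": 1},
  {"translation": [0,0,0],"spin": 0.1,"jaw": 1},
  {"translation": [0,0,0],"spin": 0.12,"jaw": 1},
  {"translation": [0,0,0],"spin": 0.12,"jaw": 1},
  {"translation": [0,0,0],"spin": 0.12,"jaw": 1},
  {"translation": [0,0,0],"spin": 0.12,"jaw": 1},
  {"translation": [0,0,0],"spin": 0.12,"jaw": 1},
  {"translation": [0,0,0],"spin": 0.12,"jaw": 1},
])

```text
t: 15.7
tool_pos: [0.5492, -0.1289, 0.2477]
orientation: [0.335, 0.624, -0.334, 0.622]
contact_force: [-0.2, 0.8, -3.3]
grip_width: 0.345
```

Emit:
drive_tool([
  {"translation": [0,0,0],"spin": 0.12,"jaw": 1},
  {"translation": [0,0,0],"spin": 0.12,"jaw": 1},
  {"translation": [0,0,0],"spin": 0.12,"jaw": 1},
  {"translation": [0,0,0],"spin": 0.08,"jaw": 1},
  {"translation": [0,0,0],"spin": 0.05,"jaw": 1},
  {"translation": [0,0,0],"spin": 0,"jaw": 1},
])

```text
t: 16.3
tool_pos: [0.5492, -0.129, 0.2478]
orientation: [0.474, 0.525, -0.474, 0.524]
contact_force: [0.7, 0.4, -3.4]
grip_width: 0.344
```

```bash
cat >> h.py <<'E'
L=np.array([.5618,-.3043,.146]); A=np.array([np.cos(np.radians(95)),np.sin(np.radians(95)),0]); T=L+.17*A
def axle(n='wrist'):
    c=cam(n); W=cloud(c); s=robot.sense(); R=Rt.from_quat(s['orientation']).as_matrix(); q=(W.reshape(-1,3)-s['tool_pos'])@R
    k=q[(abs(q[:,1])<.009)&(q[:,2]<-.047)&(q[:,2]>-.09)&(abs(q[:,0])<.02)]
    zm=np.percentile(k[:,2],1); m=k[:,2]>zm+.003
    ridge=[(z,np.percentile(k[(abs(k[:,2]-z)<.0015),0],10),np.mean(np.percentile(k[(abs(k[:,2]-z)<.0015),1],[2,98]))) for z in np.arange(zm+.003,-.048,.002)]
    r=np.array(ridge); px=np.polyfit(r[:,0],r[:,1],1); py=np.polyfit(r[:,0],r[:,2],1)
    print(n,'axle end z',zm.round(4),'origin z',(zm+.068).round(4),'ridge x',r[:,1].mean().round(4),'pitch deg',np.degrees(px[0]).round(2),'y',r[:,2].mean().round(4),'yaw deg',np.degrees(py[0]).round(2))
    return c
E
python3 - <<'E'
from h import *
axle(); goto(T,5)
E
```

```text
wrist axle end z -0.0698 origin z -0.0018 ridge x -0.0027 pitch deg 0.65 y -0.0007 yaw deg -0.04
t 16.35 pos [ 0.5493 -0.1292  0.2479] jawyaw 5.8 down [-9.e-04  8.e-04 -1.e+00] j [-0.411  0.046  1.854  0.     1.243 -0.512] w 0.343 F [ 0.6 -0.3 -2.8]
cm in tool [10.18 -0.28  0.56]
spin 0.014
```

Emit:
drive_tool([
  {"translation": [0.8,0,0],"spin": 0,"jaw": 1},
  {"translation": [1.6,0,0],"spin": 0,"jaw": 1},
  {"translation": [2,0,0],"spin": 0,"jaw": 1},
  {"translation": [2,0,0],"spin": 0,"jaw": 1},
  {"translation": [1.8,0,0],"spin": 0,"jaw": 1},
  {"translation": [1.2,-0.1,0.2],"spin": 0,"jaw": 1},
  {"translation": [0.6,-0.2,0.4],"spin": 0.014,"jaw": 1},
  {"translation": [0.1,0,0.1],"spin": 0,"jaw": 1},
])

```text
t: 17.15
tool_pos: [0.5466, -0.1377, 0.1461]
orientation: [0.478, 0.521, -0.479, 0.52]
contact_force: [-0.1, -0.5, -2.6]
grip_width: 0.344
```

Emit:
drive_tool([
  {"translation": [0,0,0],"spin": 0,"jaw": 1},
  {"translation": [0,0,0],"spin": 0,"jaw": 1},
])

```text
t: 17.35
tool_pos: [0.548, -0.1379, 0.1485]
orientation: [0.479, 0.52, -0.478, 0.521]
contact_force: [-0.4, -0.3, -2.7]
grip_width: 0.345
```

```bash
python3 - <<'E'
from h import *
c=axle(); goto(T,5)
s=cam('scene'); t=cam('top')
def cr(c,x,y,w,h): return cv2.resize(c['frame'][y:y+h,x:x+w],(400,300),interpolation=cv2.INTER_CUBIC)
save('f1',np.vstack([np.hstack([cr(s,140,160,140,105),cr(t,310,140,140,105)]),np.hstack([cv2.resize(c['frame'],(400,300)),cr(s,240,220,140,105)])]))
for n,c in (('scene',s),('top',t)):
    q=cloud(c).reshape(-1,3); d=q-L; ax=d@A; b=d@np.array([A[1],-A[0],0]); 
    print(n)
    for a0 in np.arange(.07,.25,.01):
        m=(ax>a0)&(ax<a0+.01)&(abs(b)<.04)&(d[:,2]>-.045)&(d[:,2]<.03)
        if m.sum()>4: print(round(a0,2),m.sum(),'lat',np.percentile(b[m],[3,97]).round(4),'z',np.percentile(d[m,2],[3,97]).round(4))
E
```

```text
wrist axle end z -0.0695 origin z -0.0015 ridge x -0.0028 pitch deg 0.3 y -0.0006 yaw deg 0.02
t 17.4 pos [ 0.548  -0.1378  0.1485] jawyaw 4.87 down [ 2.e-03 -8.e-04 -1.e+00] j [-0.426  0.152  1.933  0.     1.055 -0.511] w 0.345 F [ 0.1 -0.4 -2.4]
cm in tool [ 0.25 -0.08 -0.29]
spin -0.0023
scene
0.07 10 lat [-0.003   0.0051] z [-0.0012  0.0066]
0.08 11 lat [-0.0016  0.0055] z [-0.0001  0.0082]
0.09 19 lat [-0.0093  0.015 ] z [-0.0042  0.0169]
0.1 43 lat [-0.0105  0.0178] z [-0.0048  0.0193]
0.11 40 lat [-0.0104  0.0163] z [-0.002   0.0189]
0.12 43 lat [-0.0097  0.0176] z [-0.0084  0.0194]
0.13 44 lat [-0.0105  0.0288] z [-0.011   0.0295]
0.14 14 lat [-0.0031  0.0235] z [-0.0223  0.0282]
0.16 10 lat [0.0042 0.0291] z [-0.0093  0.0149]
0.17 33 lat [-0.0177  0.0294] z [-0.015   0.0275]
0.18 36 lat [-0.0071  0.0169] z [0.0003 0.0196]
0.19 70 lat [-0.0243  0.028 ] z [-0.0186  0.0294]
0.2 26 lat [-0.0052  0.0117] z [-0.0033  0.0126]
0.21 19 lat [-0.0063  0.0109] z [-0.0057  0.0108]
0.22 9 lat [-0.0014  0.005 ] z [0.0006 0.0087]
0.23 8 lat [-0.0011  0.0051] z [-0.0029  0.0062]
top
0.19 8 lat [-0.0014  0.0247] z [-0.0023  0.0221]
0.2 14 lat [-0.0004  0.0091] z [0.004  0.0137]
```

View pics/f1.png

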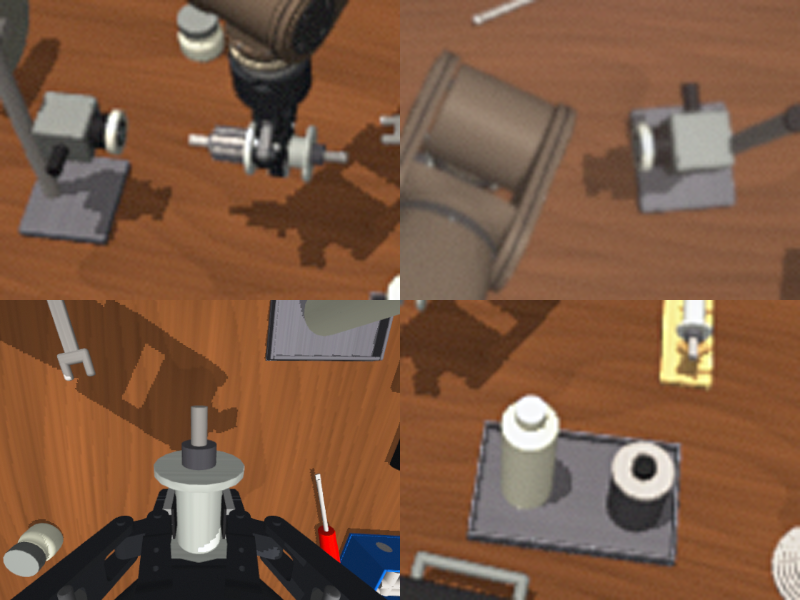

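The hub is level in front of the lens with the freehub towards it, and the bottle is upright in the tray. As a last fine check, I'll measure the lens and the hub in the same camera.

```bash
python3 - <<'E'
from h import *
s=load('scene'); q=cloud(s).reshape(-1,3); d=q-L; ax=d@A; b=d@np.array([A[1],-A[0],0])
m=(abs(ax)<.004)&(abs(b)<.04)&(abs(d[:,2])<.04); print('ring n',m.sum(),'ax',np.median(ax[m]),cv2.minEnclosingCircle(np.c_[b[m],d[m,2]].astype(np.float32)),np.percentile(b[m],[3,97]),np.percentile(d[m,2],[3,97]))
h,e=np.histogram(ax[(abs(b)<.03)&(abs(d[:,2])<.035)&(ax>-.01)],np.arange(-.01,.26,.002)); print([(round(x,3),n) for x,n in zip(e,h) if n])
m2=(ax>.06)&(ax<.25)&(abs(b)<.03)&(d[:,2]>.009)&(d[:,2]<.035)
for lo,hi in [(.07,.25)]:
    pass
r=np.linalg.norm(np.c_[b,d[:,2]],axis=1)
f=(ax>.09)&(ax<.1)&(r>.008)&(r<.03); print('freehub front pts',np.sort(ax[f]).round(4))
z=[];p=[]
for _ in range(6):
    st=robot.sense(); p.append(st['tool_pos']); robot.camera('top')
print(np.array(p).round(4)); goto(T,5)
E
```

```text
ring n 67 ax -0.0017008283030922 ((0.001999530242756009, 0.0006409198977053165), 0.023396745324134827) [-0.01791615  0.0211729 ] [-0.0180856  0.0218876]
[(np.float64(-0.01), np.int64(9)), (np.float64(-0.008), np.int64(9)), (np.float64(-0.006), np.int64(13)), (np.float64(-0.004), np.int64(22)), (np.float64(-0.002), np.int64(43)), (np.float64(0.0), np.int64(2)), (np.float64(0.072), np.int64(1)), (np.float64(0.074), np.int64(4)), (np.float64(0.076), np.int64(2)), (np.float64(0.078), np.int64(3)), (np.float64(0.08), np.int64(1)), (np.float64(0.082), np.int64(3)), (np.float64(0.084), np.int64(4)), (np.float64(0.088), np.int64(3)), (np.float64(0.09), np.int64(4)), (np.float64(0.092), np.int64(2)), (np.float64(0.094), np.int64(2)), (np.float64(0.096), np.int64(4)), (np.float64(0.098), np.int64(7)), (np.float64(0.1), np.int64(9)), (np.float64(0.102), np.int64(7)), (np.float64(0.104), np.int64(11)), (np.float64(0.106), np.int64(5)), (np.float64(0.108), np.int64(11)), (np.float64(0.11), np.int64(6)), (np.float64(0.112), np.int64(9)), (np.float64(0.114), np.int64(8)), (np.float64(0.116), np.int
[... 1448 characters left out ...]
218), np.int64(3)), (np.float64(0.22), np.int64(2)), (np.float64(0.222), np.int64(1)), (np.float64(0.224), np.int64(3)), (np.float64(0.226), np.int64(3)), (np.float64(0.23), np.int64(4)), (np.float64(0.232), np.int64(4))]
freehub front pts [0.0918 0.094  0.0956 0.0968 0.0971 0.0973 0.0977 0.0982 0.0986 0.0986
 0.0986 0.0994 0.0994 0.0995]
[[ 0.5479 -0.1376  0.1482]
 [ 0.5477 -0.1375  0.148 ]
 [ 0.5476 -0.1375  0.1479]
 [ 0.5475 -0.1375  0.1478]
 [ 0.5475 -0.1374  0.1476]
 [ 0.5474 -0.1374  0.1475]]
t 17.8 pos [ 0.5474 -0.1374  0.1474] jawyaw 4.88 down [ 2.e-04 -1.e-04 -1.e+00] j [-0.426  0.153  1.934  0.     1.055 -0.511] w 0.343 F [-0.2 -0.1 -3.4]
cm in tool [ 0.14 -0.02 -0.25]
spin -0.0021
```

In the scene camera's frame, the freehub face is about 99 mm from the glass. The offset from the lens axis is 1–2 mm sideways and under 1 mm in height. I'll make a 1 mm trim and let it settle.

Emit:
drive_tool([
  {"translation": [0,0.1,-0.1],"spin": 0,"jaw": 1},
  {"translation": [0,0,0],"spin": 0,"jaw": 1},
  {"translation": [0,0,0],"spin": 0,"jaw": 1},
  {"translation": [0,0,0],"spin": 0,"jaw": 1},
  {"translation": [0,0,0],"spin": 0,"jaw": 1},
  {"translation": [0,0,0],"spin": 0,"jaw": 1},
  {"translation": [0,0,0],"spin": 0,"jaw": 1},
  {"translation": [0,0,0],"spin": 0,"jaw": 1},
])

```text
t: 18.6
tool_pos: [0.5482, -0.1364, 0.1473]
orientation: [0.478, 0.521, -0.478, 0.521]
contact_force: [-0.3, 0.2, -2.5]
grip_width: 0.347
```

```bash
python3 - <<'E'
from h import *
axle(); goto(T,5); print(abs(robot.sense()['joint_vel']).max())
q=cloud(cam('scene')).reshape(-1,3)
for nm,c,z0,z1 in [('cap',(.678,.03),.16,.185),('body',(.678,.03),.13,.15)]:
    k=q[(abs(q[:,:2]-c)<.045).all(1)&(q[:,2]>z0)&(q[:,2]<z1)]; print(nm,cv2.minEnclosingCircle(k[:,:2].astype(np.float32)))
print(robot.sign_off())
E
```

```text
wrist axle end z -0.0696 origin z -0.0016 ridge x -0.0028 pitch deg 0.45 y -0.0007 yaw deg 0.05
t 18.65 pos [ 0.5483 -0.1364  0.1473] jawyaw 4.87 down [ 0. -0. -1.] j [-0.423  0.154  1.933 -0.     1.055 -0.508] w 0.346 F [ 0.1 -0.  -2.1]
cm in tool [ 0.13 -0.11 -0.15]
spin -0.0022
0.0027615011705559743
cap ((0.678100049495697, 0.02981923706829548), 0.014451608061790466)
body ((0.6791770458221436, 0.030494892969727516), 0.02680087648332119)
the job is handed in; nothing more can be done
None
```

The white oil bottle is upright in the free half of the drip tray, and the rear hub is held still before the lens. I handed the job in at about 18.7 s of the 58 s allowed; no verdict is reported.

- **Bottle:** it stands at about (0.678, 0.030), released. The last check still put its cap directly above its body, to within about 1 mm.
- **Hub:** it is held with the freehub end towards the lens and its face about 100 mm from the glass. The axle measured level to about 0.5°, and its direction matches the lens axis to within about 1°. It is centred to about 1–2 mm. The arm was at rest (joint speeds under 0.003 rad/s) with a 100 N grip.
- **Disagreements:** the cameras differed by 1–2 mm in the lens's sideways position and about 1 mm in height, so the final 1 mm trim split the difference. The axis direction came out between 94° and 95.5° depending on the feature measured, and I used 95°.
- **Everything else:** I only moved the bottle and the hub, and the force readings at the end of each move never exceeded about 8 N. I did not re-measure the camera or the other objects at the end.

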